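Shut the tool chest and pin its lid with the dowel

ROBOT

A 7-joint arm with a two-finger parallel gripper is mounted at the origin on the work surface. World frame = base frame: x ahead of the robot, y to its left, z up, the work surface at z = 0. Lengths are in mm, angles in rad, forces in N, time in s.
With the tool pointing down it reaches from about 425 to 825 mm from the base axis. Payload 3.6 kg.
Tool frame: the origin (TCP) lies midway between the tips of the shut fingers; the grasp point (between the pads) lies 19 mm behind it (r.pinch_z is the z of the grasp point in the tool frame, in mm); z points along the fingers, y is the line along which they close (so a half turn about z gives the same grasp; the last joint's range is limited). The gripper opens to 93 mm and grips with 3 to 60 N. Pads are 15 mm wide; open, the fingers measure 128 mm over their backs; the gripper's body (75 mm by 188 mm) begins 65 mm behind the grasp point.
Start: joints at [1.24, 0.615, -0.013, 1.423, 0.008, 1.103, -0.04], TCP at [195.078, -620.005, 218.64] pointing down, gripper open.
Joint ranges: [-3.12, 3.12], [-0.3, 2.06], [-1.34, 1.32], [0.26, 2.42], [-1.36, 4.5], [0.01, 1.98], [-2.84, 2.84]. Speed limits (rad/s): [2.79, 2.79, 3.14, 3.14, 3.14, 3.14, 3.14].

INTERFACE

Orientations are given as [roll, pitch, yaw] about the fixed x, y, z axes, in that order (R = Rz(yaw) Ry(pitch) Rx(roll)).
In Python, from bench import r gives the robot as it stands.
- The arm moves only by the tool arm_command, never from a script. Its argument "commands" is text: rows parted by semicolons, each of 7 numbers parted by spaces: the opening, from -1 (shut) to 1 (fully open), then the shift along the tool's x, y, z in units of 0.1 m (1.0 is 0.1 m), then the turn, a rotation vector about the tool's x, y, z in units of 180 degrees (1.0 is 180 degrees). A call has 1 to 8 rows; each row shifts and turns the commanded pose from where the row before left it, along the tool's axes as they then stand; what a row does not reach is not made up. A row lasts 1/10 s, in which the tool goes at most 50 mm and 8.59 degrees, less where a joint would pass 70% of its speed; a pose out of reach is approached as far as the arm can. A call with a number of a shift or a turn outside -1 to 1 is refused whole. A call with a gripper value outside its range is refused whole. The fingers move at their own pace and stop on an object; "newtons" is the grip in N (left out, the last holds). Time passes only in rows, so rows that do not move let the fingers close. It gives the time, the measured TCP pose, the force, the opening and the grip force at its end, in the units of the state.
- r.state(): the state, without advancing time (a new reading comes with each control period).
- r.capture(name): name is "scene" or "side" or "wrist"; returns the picture (384x512x3 uint8, red, green, blue); there is no depth.
- r.camera_model(name): a dict with "camera_matrix" (3x3 intrinsics, pixels), "distortion" ([k1, k2, p1, p2, k3] as OpenCV has them; the pictures are not rectified), "eye" and "orientation" of the camera in the world; the wrist camera has in their place "hand_eye" (4x4, takes a point from camera to tool coordinates, whose origin is the TCP and whose axes are the flange's). Camera axes: x right, y up, looking along -z (the intrinsics and any distortion apply to the point x, -y, -z); pixel columns grow to the right and rows downward; lengths in mm; the calibration is good to about 2 mm. A picture is of the moment at which its call begins: read the wrist's pose just before it. camera_model takes no time and is no camera call.
- r.sign_off(): hands the job in; it is judged then, once.
The state is a dict: "t": time; "joint_positions": joint angles; "joint_velocities": joint speeds; "joint_torque": joint torques, N m; "position": TCP position; "eef_rot": TCP orientation; "force": force on the tool from outside, world axes, zero at the start; "torque": the same for the moment, N m; "grip_width": opening from 0.0 (shut) to 1.0 (fully open); "finger_force": force on a finger pad.
Only numpy, scipy, OpenCV 4.12 (cv2) and the standard library are available. Lean on these libraries where they do the work, as an engineer would, in place of code of your own. Each camera call takes 0.05 s, during which the arm holds its last target. There are 200 camera calls.

TASK

Press the wooden chest's open lid fully shut, then push the dowel along its channel so that its end goes through the steel eye on the deck and on through the eye on the lid, and leave it standing out about 3 cm past the lid's eye. Leave the hinge, drill bit case, screwdriver and tape measure around it where they are.

Things in the scene. Friction and masses are not known exactly. Their poses are not given: they have to be found in the camera images.
- chest: fixed wooden tool chest, 180 mm (x) x 300 mm (y) x 70 mm high. Origin on the desk at mid width, 170 mm from its -y end, 130 mm from its +y end; z up, y the way the dowel slides. Top: fixed deck (70 mm high) from y = -170 to +10 mm, then the hinged lid to +130 mm.
- channel_end (a point): floor centre at the open -y end of the wooden channel on the deck that carries the dowel (chest x = -55, y = -170 mm, 78 mm above the desk). The channel runs along y to the deck eye: floor 8 mm above the deck, inside width 22 mm, outside 30 mm, rails up to 15 mm above the deck. Axes as the chest's.
- deck_eye (a point): centre of the round 26 mm hole in the fixed upright steel plate at the end of the channel (chest x = -55, y = 0 mm, 18 mm above the deck). Plate 48 mm wide, 46 mm high, 10 mm thick along y. Axes as the chest's.
- lid (a joint): the chest's wooden lid, 178 x 118 mm, 12 mm thick, hinged on the chest's +x edge: 0 = shut (its top level with the deck, 70 mm above the desk), grows as the edge nearest the robot rises, to 1.4 rad; hinge axis along chest y at x = +90 mm, height 70 mm. A stiff hinge: it stays where it is left.
- lid_middle (a point): middle of the lid's top face, 90 mm from the hinge axis, 70 mm along chest y; moves with the lid. Axes are the lid's own (the chest's when shut).
- lid_eye (a point): centre of the 26 mm hole in a like steel plate (48 x 46 x 10 mm) standing on the lid, 145 mm from the hinge axis and 32 mm along chest y from the deck eye; with the lid shut it lines up with the deck eye. Axes are the lid's own (the chest's when shut), y through the hole.
- dowel: loose plain wooden dowel, 20 mm thick, 160 mm long, lying in the channel; origin at its centre on its axis, y along it towards the eyes (it may roll about y).
- dowel_tip (a point): centre of the dowel's slightly tapered leading end (+80 mm along its y), which must go through the eyes
- dowel_tail (a point): centre of the dowel's flat rear end (-80 mm along its y), where it can be pushed
- hinge: bystander: flat stainless butt hinge, 80 x 76 x 3 mm with a 10 mm barrel, lying on the chest's deck beside the channel; origin under its centre
- bit_case: bystander: yellow plastic drill bit case, 80 x 110 x 36 mm, on the desk near the deck end of the chest; origin under its centre
- screwdriver: bystander: orange-handled screwdriver, 190 mm, on the desk behind the chest
- tape_measure: bystander: grey tape measure, 35 x 70 x 65 mm, standing on the desk past the lid end of the chest; origin under its centre

How it is judged:
By the outcome, as a careful person would: the job done as asked, in the order asked, and still so for the second after the job is handed in, with the robot touching nothing.
It also fails if it takes over 48 s, if anything falls off the work surface, if the arm or the gripper's body presses on something with over 40 N, if the wrist force passes 120 N, or if a joint passes its speed limit or range.

## Working session

There is one attempt and no reset: what is moved stays moved. The work goes in short steps, Python scripts to look and compute and a tool call to move; the robot and the scene stay as the last step left them, time stands still between calls to the robot, and variables do not carry over. Pictures are saved under pics/ and viewed, at most 10 in all, crops included, and the job is handed in when it is done.

Besides the shell and the picture viewer there is one more tool, called after "Request:" by a JSON object that holds its "api" and its "payload". arm_command: Moves the arm, as the interface text tells. Its arguments: {"type":"object","properties":{"commands":{"type":"string"},"newtons":{"type":"number"}},"required":["commands"]}

```bash
ls; mkdir -p pics; python3 - <<'E'
from bench import r
import cv2,numpy as np
s=r.state();print(s)
ims=[]
for n in("scene","side"):
    im=r.capture(n);cv2.imwrite(f"pics/{n}0.png",im[:,:,::-1])
    print(n,r.camera_model(n))
print(r.camera_model("wrist"), r.pinch_z)
E
```

```text
pics
{'t': 0.0, 'joint_positions': array([ 1.23950396,  0.61593335, -0.01263337,  1.42487437,  0.00813907,
        1.10336932, -0.0404017 ]), 'joint_velocities': array([ 0.0011958 ,  0.00019704,  0.00016419, -0.00126953,  0.00060253,
       -0.00243905, -0.00021353]), 'joint_torque': array([-6.80450757e-04, -4.58938408e+01,  2.08931831e-01, -1.65746284e+01,
       -6.11149566e-02,  2.05077510e-02,  2.48077049e-04]), 'position': array([ 194.83650429, -619.29892026,  217.48007123]), 'eef_rot': array([-3.13905980e+00,  6.05930595e-05,  3.04888625e-01]), 'force': array([ 0.32251252, -0.03691168, -0.22693562]), 'torque': array([-0.06569967, -0.01388182,  0.00693708]), 'finger_force': 0.0, 'grip_width': 0.998414920971537}
scene {'camera_matrix': array([[360.46272417,   0.        , 259.06619691],
       [  0.        , 360.46272417, 198.68587914],
       [  0.        ,   0.        ,   1.        ]]), 'distortion': array([-0.09005853,  0.        ,  0.        ,  0.        ,  0.        ]), 'eye': array([1003.17256924, -106.96085998,  632.88947696]), 'orientation': array([ 0.63617424, -0.01622381
[... 319 characters left out ...]
 505.107093  ]), 'orientation': array([ 0.99109522, -0.0055825 , -2.7271991 ])}
{'camera_matrix': array([[306.3377015 ,   0.        , 257.34872549],
       [  0.        , 306.3377015 , 193.30567954],
       [  0.        ,   0.        ,   1.        ]]), 'distortion': array([-0.01948782,  0.        ,  0.        ,  0.        ,  0.        ]), 'hand_eye': array([[ 9.08292731e-04,  9.58929543e-01,  2.83642920e-01,
         7.88349818e+01],
       [ 9.99999432e-01, -1.02932871e-03,  2.77678332e-04,
         1.08811240e-01],
       [ 5.58235756e-04,  2.83642507e-01, -9.58929933e-01,
        -1.66961489e+02],
       [ 0.00000000e+00,  0.00000000e+00,  0.00000000e+00,
         1.00000000e+00]])} -18.8
```

View pics/scene0.png

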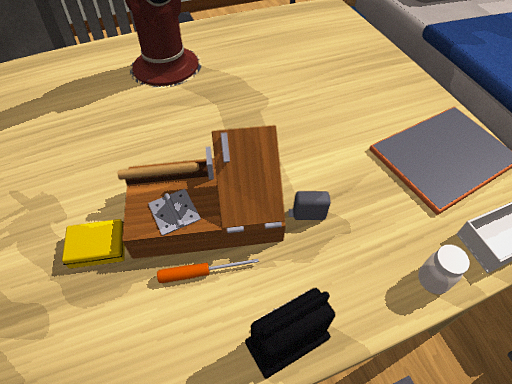

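View pics/side0.png

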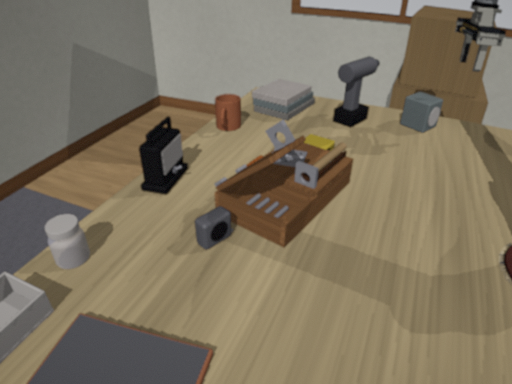

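Scene: chest in the middle, with the deck at left around (165,215), the lid half open around (250,180), the dowel in the channel at (120-205,172), and the bit case at (92,243). Side: deck eye at (306,175), raised lid eye at (280,135), tape measure at (213,228). I'll enlarge both to click points.

```bash
python3 - <<'E'
import cv2
a=cv2.imread("pics/scene0.png")[115:295,50:340];cv2.imwrite("pics/a.png",cv2.resize(a,None,fx=2.75,fy=2.75,interpolation=cv2.INTER_CUBIC))
a=cv2.imread("pics/side0.png")[110:255,190:370];cv2.imwrite("pics/b.png",cv2.resize(a,None,fx=4,fy=4,interpolation=cv2.INTER_CUBIC))
E
```

```text
(no output)
```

View pics/a.png

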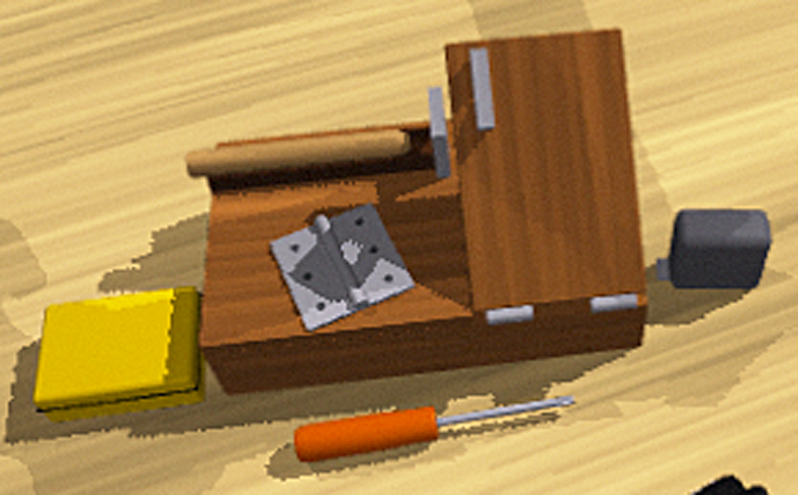

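View pics/b.png

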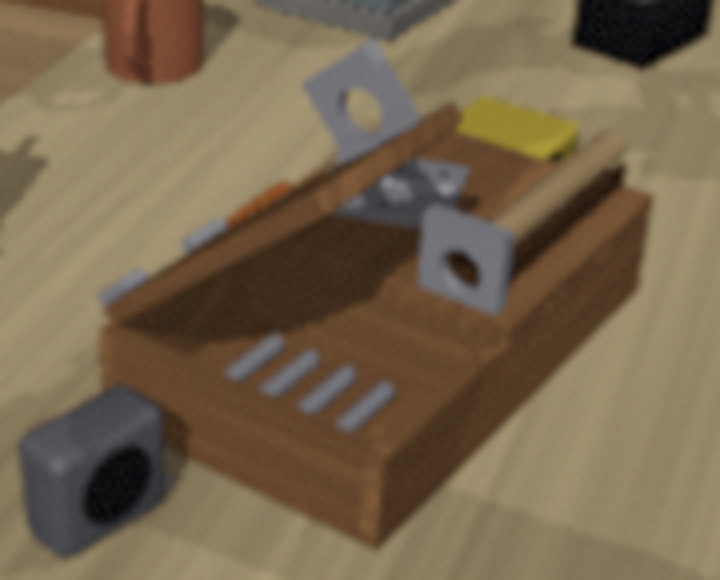

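```bash
cat > h.py <<'E'
import numpy as np,cv2
from scipy.spatial.transform import Rotation as R
from scipy.optimize import least_squares
from bench import r
def proj(cm,P,T=None):
    """world points to pixels; T camera-to-world for the wrist"""
    if T is None:
        Rm=R.from_euler('xyz',cm['orientation']).as_matrix();e=cm['eye']
    else: Rm,e=T[:3,:3],T[:3,3]
    c=(np.atleast_2d(P)-e)@Rm
    return cv2.projectPoints(c*[1,-1,-1],np.zeros(3),np.zeros(3),cm['camera_matrix'],cm['distortion'])[0].reshape(-1,2)
def chest(p,P):
    return R.from_euler('z',p[2]).apply(np.atleast_2d(P))+[p[0],p[1],p[3] if len(p)>3 else 0]
def lid(th,P):
    """shut-lid chest coords -> chest coords at angle th; free edge(-x) rises"""
    return R.from_euler('y',th).apply(np.atleast_2d(P)-[90,0,70])+[90,0,70]
E
cat > fit.py <<'E'
from h import *
A=lambda u,v:(50+u/2.75,115+v/2.75); B=lambda u,v:(190+u/4,110+v/4)
S=[((90,-170,70),A(205,346)),((90,-170,0),A(230,393)),((90,130,0),A(643,345)),((90,10,70),A(472,308)),
((-79,-5,116),A(430,88)),((-79,5,116),A(441,88)),((-31,-5,70),A(438,178)),((-31,5,70),A(449,176))]
D=[((-90,130,0),B(378,546)),((-90,130,70),B(383,460)),((-90,-170,70),B(650,200)),((90,130,70),B(103,328)),
((-31,5,116),B(425,207)),((-79,5,116),B(513,238)),((-79,5,70),B(500,312)),((-55,5,88),B(463,268))]
LS=[((-88,11,70),A(446,45)),((-88,129,70),A(620,30))]
LD=[((-55,37,88),B(361,106)),((-88,129,70),B(452,104)),((-31,37,116),B(305,82)),((-79,37,116),B(372,43))]
cs,cd=r.camera_model("scene"),r.camera_model("side")
f=lambda L:(np.array([a for a,b in L],float),np.array([b for a,b in L]))
def res(q):
    p=q[:3];o=[]
    for cm,L,ll in((cs,S,LS),(cd,D,LD)):
        P,u=f(L);o.append(proj(cm,chest(p,P))-u)
        P,u=f(ll);o.append(proj(cm,chest(p,lid(q[3],P)))-u)
    # dowel tip & tail on axis x=-55,z=88
    o.append(proj(cs,chest(p,[(-55,q[4]-160,88),(-55,q[4],88)]))-[A(191,164),A(408,139)])
    return np.vstack(o)
s=least_squares(lambda q:res(q).ravel(),[600,-150,.3,.6,-20],loss='soft_l1')
print(s.x.round(3));print(res(s.x).round(1).tolist())
for n,P in dict(ch_end=(-55,-170,78),deck_eye=(-55,0,88),tail=(-55,s.x[4]-160,88),tip=(-55,s.x[4],88)).items():print(n,chest(s.x[:3],P).round(1))
print("lid mid",chest(s.x[:3],lid(s.x[3],(0,70,70))).round(1),chest(s.x[:3],(0,70,70)),"lideye",chest(s.x[:3],lid(s.x[3],(-55,32,88))))
E
python3 fit.py
```

```text
[570.435 -20.133  -6.512   0.719 -21.258]
[[-2.2, 0.3], [-0.9, 1.1], [-0.3, -0.7], [0.2, 2.0], [-1.6, -0.7], [-0.6, -1.2], [-0.6, -0.5], [0.4, -0.3], [-1.3, -0.3], [0.3, -1.2], [0.4, 3.1], [1.3, -3.5], [1.5, -1.0], [-1.8, -3.2], [0.3, 1.8], [-1.4, 1.2], [-0.3, 1.6], [-0.3, 1.6], [-0.3, 1.9], [-34.2, 22.3], [-1.4, 0.7], [-2.4, 0.2], [-0.6, -0.3], [0.6, -0.1]]
ch_end [[ 478.2 -173.2   78. ]]
deck_eye [[516.9  -7.6  88. ]]
tail [[ 475.7 -184.1   88. ]]
tip [[512.  -28.3  88. ]]
lid mid [[608.   43.  129.3]] [[586.34609596  48.03503838  70.        ]] lideye [[570.62893442  12.68217772 179.02996561]]
```

The first fit is consistent: yaw ≈ -0.229, lid ≈ 0.72 rad, and tip height agrees with the text. One lid corner was misidentified: it is the y=11 corner. I'll fix that and work out the approach in chest axes.

```bash
sed -i 's/((-88,129,70),B(452,104))/((-88,11,70),B(455,104))/; s/\.3,\.6,-20\]/-.23,.7,-20]/' fit.py; cat >> fit.py <<'E'
st=r.state();print("TCP in chest",(R.from_euler('z',-s.x[2]).apply(st['position']-[s.x[0],s.x[1],0])).round(1),"dyaw",s.x[2]-st['eef_rot'][2])
np.save("fit.npy",s.x)
E
python3 fit.py
```

```text
[ 5.70605e+02 -1.99420e+01 -2.31000e-01  7.09000e-01 -2.16100e+01]
[[-2.1, 0.2], [-0.8, 1.0], [-0.2, -0.5], [0.3, 2.0], [-1.4, -0.7], [-0.4, -1.2], [-0.4, -0.4], [0.5, -0.2], [-1.1, -0.2], [0.3, -0.9], [0.1, 3.1], [1.0, -3.5], [1.5, -0.9], [-1.9, -3.2], [0.2, 1.8], [-1.5, 1.3], [-0.5, 1.7], [-0.4, 1.7], [-0.0, 2.5], [-0.3, -0.1], [-1.1, 1.1], [-1.9, 0.9], [-0.6, -0.4], [0.5, -0.1]]
ch_end [[ 478.1 -172.8   78. ]]
deck_eye [[517.1  -7.3  88. ]]
tail [[ 475.4 -184.1   88. ]]
tip [[512.1 -28.4  88. ]]
lid mid [[607.8  43.2 128.6]] [[586.64946002  48.19475499  70.        ]] lideye [[569.85370192  13.11049137 178.09612243]]
TCP in chest [-228.3 -669.6  217.6] dyaw -0.5362259851474857
```

Request:
{"api": "arm_command", "payload": {"commands": "-1 0 0 -0.13 0 0 0.0427; -1 0 0 -0.13 0 0 0.0427; -1 0 0 -0.13 0 0 0.0427; -1 0 0 -0.13 0 0 0.0427; -1 0.13 -0.48 0 0 0 0; -1 0.13 -0.48 0 0 0 0; -1 0.13 -0.48 0 0 0 0; -1 0.13 -0.48 0 0 0 0"}}

```text
t: 0.9
position: [290.4, -442.9, 270.2]
eef_rot: [-3.141, 0.0, -0.232]
force: [1.4, -0.8, -0.2]
grip_width: 0.362
finger_force: 0.0
```

Request:
{"api": "arm_command", "payload": {"commands": "-1 0.13 -0.48 0 0 0 0; -1 0.13 -0.48 0 0 0 0; -1 0.13 -0.48 0 0 0 0; -1 0.13 -0.48 0 0 0 0; -1 0.13 -0.48 0 0 0 0; -1 0.13 -0.48 0 0 0 0; -1 0.13 -0.48 0 0 0 0; -1 0.13 -0.48 0 0 0 0"}}

```text
t: 1.7
position: [479.5, -93.4, 270.6]
eef_rot: [3.141, 0.0, -0.232]
force: [0.7, -0.0, 0.4]
grip_width: 0.0
finger_force: 0.0
```

```bash
cat >> h.py <<'E'
def look(name,tag,scale=1.5):
    st=r.state();im=r.capture(name);cv2.imwrite(f"pics/{tag}.png",cv2.resize(im[:,:,::-1],None,fx=scale,fy=scale,interpolation=cv2.INTER_CUBIC))
    T=np.eye(4);T[:3,:3]=R.from_euler('xyz',st['eef_rot']).as_matrix();T[:3,3]=st['position']
    T=T@r.camera_model("wrist")["hand_eye"];np.save(f"{tag}.npy",T);return st
def tcp(p):
    st=r.state();return dict(t=st['t'],chest=R.from_euler('z',-p[2]).apply(st['position']-[p[0],p[1],0]).round(1),rot=st['eef_rot'].round(3),F=st['force'].round(1),g=st['grip_width'])
E
python3 - <<'E'
from h import *
look("wrist","w1");print(tcp(np.load("fit.npy")))
E
```

```text
{'t': 1.75, 'chest': array([-70. , -80.6, 270.5]), 'rot': array([-3.133e+00, -2.000e-03, -2.170e-01]), 'F': array([2.8, 6.2, 1. ]), 'g': 0.0033038127571871443}
```

View pics/w1.png

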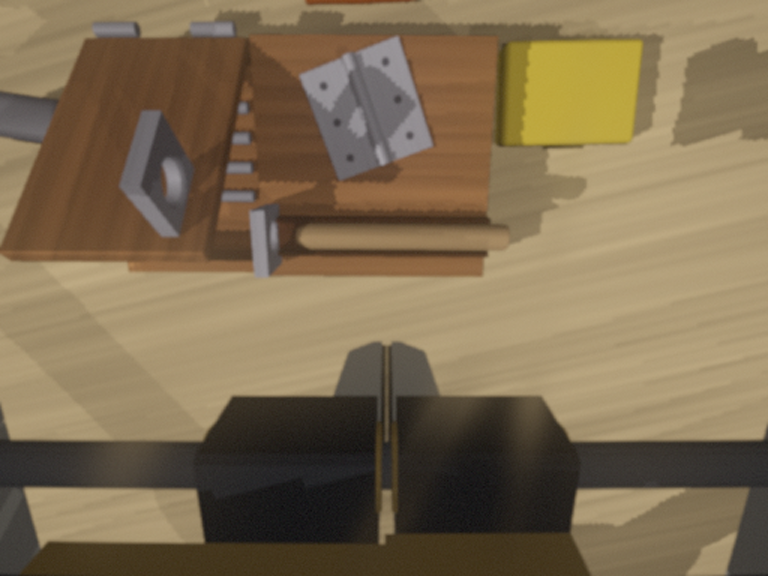

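Wrist view: dowel axis runs from tip (300,236) to tail (508,237), deck eye plate at (262,240), deck corners at (498,38) and (483,275), lid's free edge at (5,250)-(208,258). The arm was still settling, so I'll re-capture, transfer the shift and refine.

```bash
cat > fit2.py <<'E'
exec(open("fit.py").read().split("s=least")[0])
import sys
T=np.load("w2.npy");cw=r.camera_model("wrist")
a,b=[cv2.imread(f"pics/{n}.png",0)[:320].astype(np.float32) for n in("w1","w2")]
d=np.array(cv2.phaseCorrelate(a,b)[0]);print("shift",d)
W=lambda u,v:((u+d[0])/1.5,(v+d[1])/1.5)
K=[((90,-170,70),W(498,38)),((-90,-170,70),W(483,275)),((90,10,70),W(248,36)),((-79,5,116),W(256,277)),((-79,-5,116),W(269,276)),((-31,5,116),W(251,209)),((-31,-5,70),W(277,206))]
KL=[((-88,11,70),W(208,258)),((-88,129,70),W(5,250))]
res0=res
def res2(q):
    p=q[:3]
    P,u=f(K);o=[proj(cw,chest(p,P),T)-u]
    P,u=f(KL);o.append(proj(cw,chest(p,lid(q[3],P)),T)-u)
    o.append(proj(cw,chest(p,[(-55,q[4]-160,88)]),T)-[W(508,237)])
    return np.vstack(o)
for nm,fn in(("all",lambda q:np.r_[res0(q).ravel(),res2(q).ravel()]),("wrist",lambda q:res2(q).ravel())):
    s=least_squares(fn,np.load("fit.npy"),loss='soft_l1');print(nm,s.x.round(3))
    print(res2(s.x).round(1).tolist())
    if nm=="all":np.save("fit2.npy",s.x);print(res0(s.x).round(1).tolist())
# independent dowel tail height from scene + wrist rays
g=lambda X:np.r_[(proj(cs,X)-A(191,164)).ravel(),(proj(cw,X,T)-W(508,237)).ravel()]
print("tail world",least_squares(g,[475,-184,80]).x)
E
python3 - <<'E'
from h import *
for i in range(2):look("wrist","w2")
print(tcp(np.load("fit.npy")))
E
python3 fit2.py
```

```text
{'t': 1.85, 'chest': array([-71.7, -89.8, 270.2]), 'rot': array([-3.14e+00,  1.00e-03, -2.23e-01]), 'F': array([ 0.1, -1.9, -0.7]), 'g': 0.006405398511981846}
shift [13.59890105  0.35281353]
all [ 5.70267e+02 -2.24070e+01 -2.23000e-01  6.99000e-01 -2.15170e+01]
[[-0.3, -1.9], [-2.0, 1.2], [-0.2, -1.5], [-1.7, -0.3], [-1.2, 0.5], [-1.4, 0.6], [-0.1, -1.9], [0.1, -4.3], [-1.4, 0.3], [-3.1, 1.2]]
[[-3.1, 1.2], [-1.7, 1.9], [-1.2, -0.8], [-0.7, 2.2], [-3.0, -0.4], [-2.0, -1.0], [-1.8, -0.2], [-0.9, -0.0], [-2.6, 0.2], [-1.4, -1.0], [1.4, 2.4], [2.3, -4.1], [1.4, -1.7], [-1.1, -3.5], [0.8, 1.3], [-0.8, 0.6], [0.2, 1.0], [0.2, 1.1], [1.2, 2.7], [0.8, 0.2], [0.1, 1.1], [-0.5, 1.2], [-2.1, 0.5], [-0.9, 0.2]]
wrist [ 5.69616e+02 -2.31120e+01 -2.17000e-01  7.01000e-01 -2.38830e+01]
[[0.0, -2.4], [-0.9, 0.9], [0.2, -1.0], [-0.5, 0.2], [-0.0, 0.9], [-0.4, 1.1], [0.7, -1.5], [1.2, -3.9], [-0.2, 1.4], [-0.0, 0.8]]
tail world [ 478.50521337 -188.13825824   91.7243802 ]
```

Request:
{"api": "arm_command", "payload": {"commands": "-1 0.13 -0.44 0 0 0 0; -1 0.13 -0.44 0 0 0 0; -1 0.13 -0.44 0 0 0 0; -1 0.14 -0.46 0 0 0 0; -1 0 0 0.25 0 0 0; -1 0 0 0.25 0 0 0; -1 0 0 0.2 0 0 0; -1 0 0 0 0 0 0"}}

```text
t: 2.65
position: [569.2, 63.4, 197.5]
eef_rot: [3.138, 0.007, -0.234]
force: [-0.5, 0.3, -0.8]
grip_width: 0.007
finger_force: 0.0
```

```bash
python3 -c "
from h import *
print(tcp(np.load('fit2.npy')))"
```

```text
{'t': 2.65, 'chest': array([-20. ,  83.5, 197.5]), 'rot': array([ 3.138,  0.007, -0.234]), 'F': array([-0.5,  0.3, -0.8]), 'g': 0.0070072059944391715}
```

Request:
{"api": "arm_command", "payload": {"commands": "-1 0 0 0.15 0 0 0; -1 0 0 0.1 0 0 0; -1 0 0 0.08 0 0 0; -1 -0.04 0 0.06 0 0 0; -1 -0.04 0 0.06 0 0 0; -1 -0.04 0 0.06 0 0 0; -1 -0.04 0 0.06 0 0 0; -1 -0.03 0 0.06 0 0 0"}}

```text
t: 3.45
position: [553.2, 70.2, 137.5]
eef_rot: [-3.141, -0.001, -0.232]
force: [2.0, -1.6, 1.5]
grip_width: 0.005
finger_force: 0.8
```

Request:
{"api": "arm_command", "payload": {"commands": "-1 -0.03 0 0.08 0 0 0; -1 -0.02 0 0.09 0 0 0; -1 -0.02 0 0.09 0 0 0; -1 -0.02 0 0.09 0 0 0; -1 -0.01 0 0.09 0 0 0; -1 0 0 0.09 0 0 0; -1 0 0 0.06 0 0 0; -1 0 0 0.04 0 0 0"}}

```text
t: 4.25
position: [543.2, 72.6, 73.9]
eef_rot: [3.141, 0.001, -0.232]
force: [-0.6, 0.8, 1.5]
grip_width: 0.004
finger_force: 0.8
```

Request:
{"api": "arm_command", "payload": {"commands": "-1 0 0 0.02 0 0 0; -1 0 0 0.02 0 0 0; -1 0 0 0 0 0 0; -1 0 0 0 0 0 0"}}

```text
t: 4.65
position: [544.1, 72.3, 70.9]
eef_rot: [-3.141, -0.001, -0.232]
force: [0.1, 0.3, -0.1]
grip_width: 0.003
finger_force: 0.0
```

Request:
{"api": "arm_command", "payload": {"commands": "-1 0 0 0.02 0 0 0; -1 0 0 0.02 0 0 0; -1 0 0 0 0 0 0; -1 0 0 0 0 0 0"}}

```text
t: 5.05
position: [544.3, 72.3, 70.1]
eef_rot: [-3.141, -0.003, -0.232]
force: [-3.9, -1.0, 20.4]
grip_width: 0.007
finger_force: 10.2
```

Request:
{"api": "arm_command", "payload": {"commands": "-1 0 0 -0.2 0 0 0; -1 0 0 -0.45 0 0 0; -1 0 0 -0.45 0 0 0; -1 -0.05 0.45 -0.2 0 0 0; -1 -0.05 0.45 -0.2 0 0 0; -1 -0.05 0.45 -0.2 0 0 0; -1 -0.05 0.45 -0.2 0 0 0; -1 0 0 0 0 0 0"}}

```text
t: 5.85
position: [481.8, -106.7, 259.6]
eef_rot: [3.137, -0.007, -0.246]
force: [-0.1, -0.1, -0.2]
grip_width: 0.002
finger_force: 0.0
```

```bash
python3 - <<'E'
from h import *
p=np.load('fit2.npy')
for i in range(4):look("scene","sx",1)
st=look("wrist","w3");print(tcp(p));T=np.load("w3.npy");cw=r.camera_model("wrist")
im=cv2.imread("pics/w3.png")
for c,P in (((0,0,255),[(-79,5,116),(-79,-5,116),(-31,5,116),(-31,-5,116),(-79,37,116),(-79,27,116),(-31,37,116),(-31,27,116),(-88,11,70),(-88,129,70)]),((255,0,0),[(-55,p[4]-160,88),(-55,p[4],88),(90,-170,70),(-90,-170,70)])):
    for u in proj(cw,chest(p[:3],P),T):cv2.circle(im,tuple(int(x) for x in u*1.5),2,c,-1)
cv2.imwrite("pics/w3o.png",im)
E
```

```text
{'t': 6.1, 'chest': array([-69. , -91.3, 256. ]), 'rot': array([-3.141e+00,  1.000e-03, -2.280e-01]), 'F': array([ 0. , -1.2,  0.1]), 'g': 0.006474821345078388}
```

View pics/w3o.png

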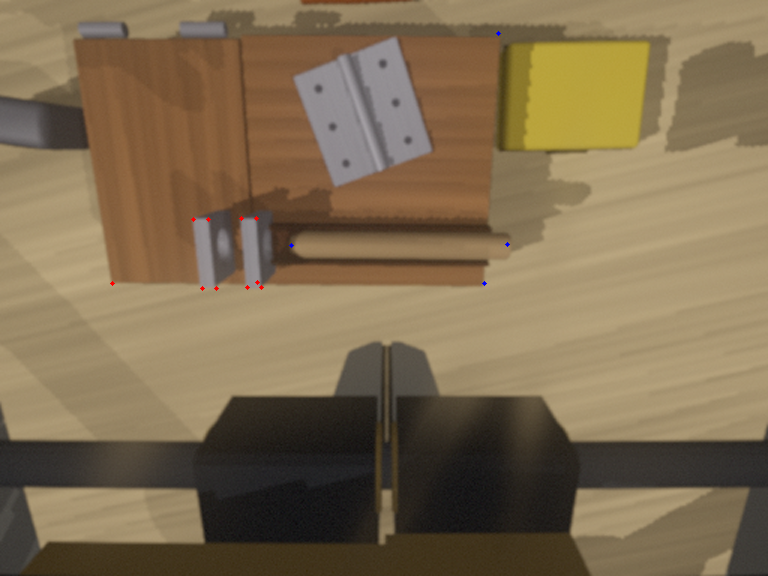

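The lid is shut and the projected model points sit on the eye plates ((205,250),(252,250)), the lid edge and the dowel (291–508, 245). Next I'll move behind the tail.

Request:
{"api": "arm_command", "payload": {"commands": "-1 0.04 0.41 0 0 0 0; -1 0.05 0.41 0 0 0 0; -1 0.05 0.41 0 0 0 0; -1 0 0 0.4 0 0 0; -1 0 0 0.4 0 0 0; -1 0 0 0.4 0 0 0; -1 0 0 0.2 0 0 0; -1 0 0 0 0 0 0"}}

```text
t: 6.9
position: [466.4, -218.2, 113.1]
eef_rot: [-3.139, 0.008, -0.228]
force: [-0.1, 0.6, 0.2]
grip_width: 0.003
finger_force: 0.0
```

```bash
python3 -c "
from h import *
r.capture('side');r.capture('side')
print(tcp(np.load('fit2.npy')))"
```

```text
{'t': 7.0, 'chest': array([ -55.3, -215. ,  116.5]), 'rot': array([-3.141,  0.   , -0.229]), 'F': array([ 1.4, -0.6,  0.3]), 'g': 0.008601906640750863}
```

Request:
{"api": "arm_command", "payload": {"commands": "-1 0 0 0.15 0 0 0; -1 0 0 0.13 0 0 0; -1 0 0 0 0 0 0; -1 0 -0.08 0 0 0 0; -1 0 -0.04 0 0 0 0; -1 0 -0.04 0 0 0 0; -1 0 -0.04 0 0 0 0; -1 0 0 0 0 0 0"}}

```text
t: 7.8
position: [473.0, -200.6, 89.0]
eef_rot: [-3.141, -0.001, -0.23]
force: [-0.1, -0.1, 0.8]
grip_width: 0.007
finger_force: 0.0
```

```bash
python3 -c "
from h import *
print(tcp(np.load('fit2.npy')))
look('wrist','w4')
print(tcp(np.load('fit2.npy')))"
```

```text
{'t': 7.8, 'chest': array([ -55.5, -195.3,   89. ]), 'rot': array([-3.141e+00, -1.000e-03, -2.300e-01]), 'F': array([-0.1, -0.1,  0.8]), 'g': 0.00679489128019067}
{'t': 7.85, 'chest': array([ -55.6, -195.9,   88.9]), 'rot': array([-3.141, -0.   , -0.231]), 'F': array([-0.8,  0. ,  0.4]), 'g': 0.0030483733993349254}
```

View pics/w4.png

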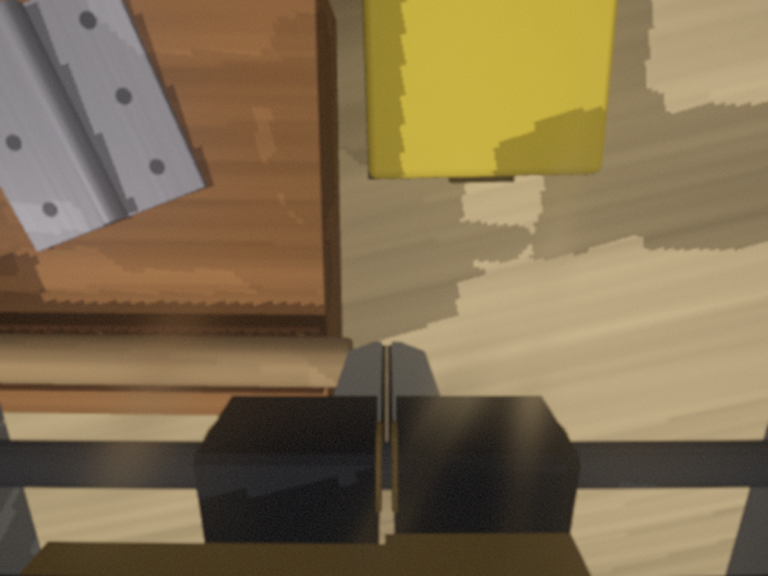

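The finger is just at the dowel's tail (350,352), in line with it. I'll push.

Request:
{"api": "arm_command", "payload": {"commands": "-1 0 -0.02 0.01 0 0 0; -1 0 -0.03 0.01 0 0 0; -1 0 -0.05 0 0 0 0; -1 0 -0.05 0 0 0 0; -1 0 -0.05 0 0 0 0; -1 0 -0.05 0 0 0 0; -1 0 -0.05 0 0 0 0; -1 0 0 0 0 0 0"}}

```text
t: 8.65
position: [480.1, -174.1, 87.6]
eef_rot: [3.139, -0.002, -0.233]
force: [-1.6, -1.7, 5.6]
grip_width: 0.004
finger_force: 2.9
```

Request:
{"api": "arm_command", "payload": {"commands": "-1 0 -0.05 0 0 0 0; -1 0 -0.05 0 0 0 0; -1 0 -0.05 0 0 0 0; -1 0 -0.05 0 0 0 0; -1 0 0 0 0 0 0"}}

```text
t: 9.15
position: [484.8, -154.5, 87.6]
eef_rot: [3.14, -0.003, -0.233]
force: [-1.4, -2.9, 5.7]
grip_width: 0.004
finger_force: 2.9
```

```bash
python3 -c "
from h import *
r.capture('side')
print(tcp(np.load('fit2.npy')))"
```

```text
{'t': 9.2, 'chest': array([ -54.2, -147.8,   87.6]), 'rot': array([ 3.14e+00, -2.00e-03, -2.33e-01]), 'F': array([-0.4, -2.2,  4.9]), 'g': 0.003665485151427678}
```

Request:
{"api": "arm_command", "payload": {"commands": "-1 0 -0.05 0 0 0 0; -1 0 -0.05 0 0 0 0; -1 0 -0.05 0 0 0 0; -1 0 -0.05 0 0 0 0; -1 0 -0.05 0 0 0 0; -1 0 0 0 0 0 0; -1 0 0 0 0 0 0"}}

```text
t: 9.9
position: [490.6, -130.1, 87.6]
eef_rot: [3.14, -0.003, -0.233]
force: [-0.3, -2.4, 6.3]
grip_width: 0.004
finger_force: 2.9
```

```bash
python3 - <<'E'
from h import *
p=np.load('fit2.npy')
im=r.capture('side');im=np.ascontiguousarray(im[110:255,190:370,::-1])
print(tcp(p))
cv2.imwrite("pics/s5.png",cv2.resize(im,None,fx=4,fy=4,interpolation=cv2.INTER_CUBIC))
cd=r.camera_model("side")
for y in(37,47,57,67):print(y,((proj(cd,chest(p[:3],[(-55,y,88)]))-[190,110])*4).round())
E
```

```text
{'t': 9.95, 'chest': array([ -53.9, -122.7,   87.6]), 'rot': array([ 3.14e+00, -3.00e-03, -2.33e-01]), 'F': array([-1.1, -2.7,  5.7]), 'g': 0.0039937281666299965}
37 [[433. 299.]]
47 [[423. 307.]]
57 [[412. 316.]]
67 [[402. 325.]]
```

View pics/s5.png

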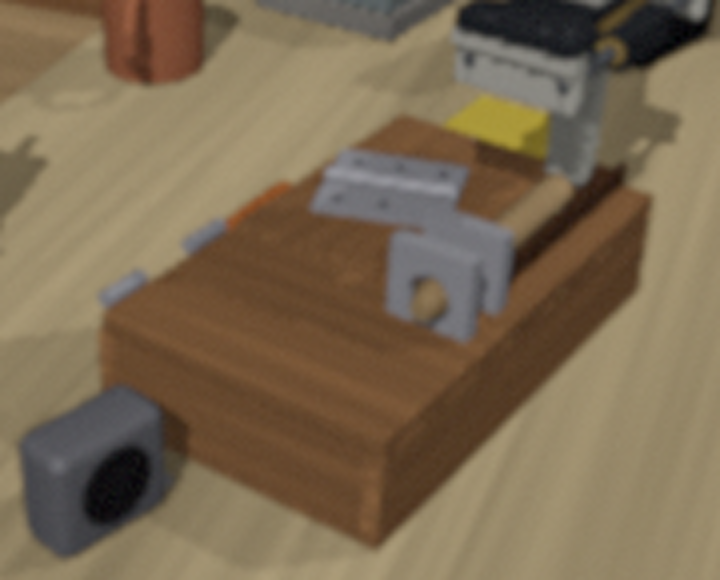

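Side view: the tip has emerged from the lid eye at (430,302), roughly 1 cm out. Both eyes are threaded and the hinge has not moved. Pushing on, then I'll back off and measure.

Request:
{"api": "arm_command", "payload": {"commands": "-1 0 -0.05 0 0 0 0; -1 0 -0.05 0 0 0 0; -1 0 -0.04 0 0 0 0; -1 0 0 0 0 0 0; -1 0 0 0 0 0 0"}}

```text
t: 10.45
position: [493.8, -116.7, 87.6]
eef_rot: [3.14, -0.003, -0.233]
force: [-0.5, -2.4, 4.8]
grip_width: 0.005
finger_force: 3.0
```

```bash
python3 -c "
from h import *
print(tcp(np.load('fit2.npy')))"
```

```text
{'t': 10.45, 'chest': array([ -53.7, -108.8,   87.6]), 'rot': array([ 3.14e+00, -3.00e-03, -2.33e-01]), 'F': array([-0.5, -2.4,  4.8]), 'g': 0.005120145546772325}
```

Request:
{"api": "arm_command", "payload": {"commands": "-1 0 0.1 0 0 0 0; -1 0 0.2 0 0 0 0; -1 0 0 -0.4 0 0 0; -1 0 0 -0.4 0 0 0; -1 -0.05 -0.4 -0.3 0 0 0; -1 -0.05 -0.4 -0.3 0 0 0; -1 0 0 -0.3 0 0 0; -1 0 0 0 0 0 0"}}

```text
t: 11.25
position: [497.2, -63.3, 260.0]
eef_rot: [-3.14, -0.008, -0.229]
force: [0.9, -0.9, -0.3]
grip_width: 0.003
finger_force: 0.0
```

```bash
python3 - <<'E'
from h import *
p=np.load('fit2.npy')
for i in range(4):r.capture('wrist')
look('wrist','w6',1);print(tcp(p));T=np.load("w6.npy");cw=r.camera_model("wrist")
im=cv2.imread("pics/w6.png")
u=proj(cw,chest(p[:3],[(-55,20,88)]),T)[0].astype(int);print(u)
o=np.array([u[0]-120,u[1]-70]).clip(0)
crop=cv2.resize(im[o[1]:o[1]+140,o[0]:o[0]+260],None,fx=3,fy=3,interpolation=cv2.INTER_CUBIC)
for y in(37,57,67,77,-94):print(y,((proj(cw,chest(p[:3],[(-55,y,88)]),T)[0]-o)*3).round())
print(((proj(cw,chest(p[:3],[(-79,37,116),(-31,37,116),(-79,5,116),(-31,5,116)]),T)-o)*3).round().tolist())
cv2.imwrite("pics/w6c.png",crop)
E
```

```text
{'t': 11.5, 'chest': array([-65.4, -58.7, 254.8]), 'rot': array([ 3.141,  0.004, -0.234]), 'F': array([0.3, 0.7, 0. ]), 'g': 0.0042474122950238915}
[186 167]
37 [314. 211.]
57 [261. 212.]
67 [234. 212.]
77 [207. 213.]
-94 [669. 208.]
[[299.0, 296.0], [285.0, 158.0], [391.0, 295.0], [381.0, 157.0]]
```

View pics/w6c.png

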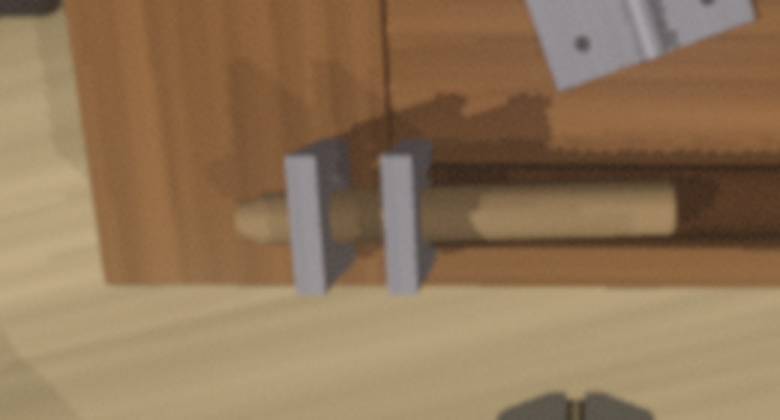

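The tip is at px 237, so chest y ≈ 65–66, and the tail at 674 gives ≈ -96. That puts the tip about 28 mm past the lid's eye, through both plates, with the lid shut. Handing in.

```bash
python3 -c "
from bench import r
print(r.sign_off())"
```

```text
the job is handed in; nothing more can be done
None
```

The lid is pressed fully shut, the dowel runs through both eyes and stands out about 28 mm past the lid's eye, nothing around the chest was touched, and the job was handed in at about 11.5 s.

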